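# Tip the yerba tin onto its back and slide it home in the low pine cubby

## Task

The yerba tin is too tall for the low pine cubby: push it high on its side so that it topples towards the cubby and lies on its broad face, cap end first and the off-centre cap in the upper half. Then slide it straight in, feeling for the sprung stop hidden somewhere inside, until it presses clearly on the stop (some 6 to 8 newtons more than it takes to slide it, kept up for a second), then let go and leave it there. Never push the tin with more than 20 newtons, and leave the other things on the counter where they are.

Things in the scene. Friction and masses are not known exactly. Their poses are not given: they have to be found in the camera images.
- tin: Closed steel tin, upright at the start: 100 mm wide (its x), 80 deep (y), 180 tall (z); 0.35-0.7 kg, centre of mass near mid-height. Round twist cap on top, 42 mm across, 15 mm high, 15 mm off-centre to the tin's -y face. Origin: centre of underside. At the start +y points towards the cubby's mouth within about 10 degrees.
- tin_push (a point): Point on the middle of the tin's -y face, 165 mm above its underside. Pushing there along the tin's +y topples it towards the cubby (it tips by itself past about 24 degrees). It then lies 80 mm high on its +y face, cap end towards the cubby, base end towards where it stood.
- tin_cap (a point): Centre of the cap's outer face, 195 mm from the underside along the tin's z and 15 mm to its -y side: the foremost point as the tin goes in. Sliding the lying tin on the counter (level, z = 0) takes 2 to 6 N; that force fades when the push pauses, the stop's push back does not.
- cubby: Low pine cubby fixed to the counter, open only towards its -y. Origin: centre of its mouth at counter level; it runs along its +y 180 mm to a closed back. Inside 108 mm wide (x), 90 mm high; boards 12 mm, roof top at 102 mm; no floor, the tin slides on the counter. Two guide boards 60 mm high flare from the mouth 50 mm towards -y, from 108 to about 165 mm apart.
- cubby_back (a point): Middle of the cubby's closed back, inside, 180 mm behind the mouth, 45 mm up. In front of it, out of sight, is a sprung full-width stop board whose face is anywhere from 80 to 140 mm behind the mouth (not measured: feel for it). It gives 1 mm per 4 N and bottoms after 8 mm. With the tin against it 50 to 115 mm of the tin still stands out.
- gourd: Bystander: hollow calabash mate gourd, 86 mm across, 87 mm high, standing on the cubby's roof. Origin at its underside. Leave it.
- bombilla: Bystander: steel drinking straw, 190 mm long with flat ends, lying on the counter. Origin at its middle. Leave it.
- sugar_pot: Bystander: aluminium sugar pot with hinged lid, 90 mm across, 80 mm high. Origin at its underside. Leave it.
- mug: Bystander: white mug, 76 mm across, 85 mm high. Origin at its underside. Leave it.
- salt_jar: Bystander: glass jar with metal lid, 60 mm across, 95 mm high. Origin at its underside. Leave it.
- matchbox: Bystander: cardboard matchbox 40 x 65 x 20 mm, lying. Origin at its underside. Leave it.
- thermos: Bystander: tall steel thermos flask, 84 mm across, 270 mm high. Origin at its underside. Leave it.
There are look-alikes about, which are no part of the job. What is shaped like the tin but green or pink is not meant.

How it is judged:
On the way, in this order (a step that is already met when the one before it is completed fails the run):
1. the tin has toppled and lies on its broad face, cap in the upper half, still outside the cubby (angle between tin's own z axis and vertical between 1.47 and 1.67 rad and angle between tin's own y axis and vertical above 3 rad and y of tin_cap in the frame of cubby below 0.06 m and linear speed of tin below 0.05 m/s), for 0.2 s.
2. the tin, lying square in the cubby with its cap at least 75 mm behind the mouth, presses on the hidden stop with more than 4 N for 0.3 s (angle between tin's own z axis and vertical between 1.47 and 1.67 rad and angle between tin's own y axis and vertical above 3 rad and y of tin_cap in the frame of cubby above 0.075 m and angle between the z axis of tin and the y axis of cubby, either way round below 0.07 rad and contact force between tin and cubby above 4 N), for 0.3 s.
At the end, for the whole second after the job is handed in: The tin lies flat (within 0.1 rad) on its broad face on the counter with the cap in the upper half, in the cubby cap end first, in line with it within 0.07 rad, its cap at least 75 mm behind the mouth, at rest; it has been pressed against the stop before (angle between tin's own z axis and vertical between 1.47 and 1.67 rad and angle between tin's own y axis and vertical above 3 rad and y of tin_cap in the frame of cubby above 0.075 m and angle between the z axis of tin and the y axis of cubby, either way round below 0.07 rad and height (world z) of tin below 0.06 m and linear speed of tin below 0.02 m/s); the robot touches nothing.
It fails at once if the robot pushes the tin with more than 20 N (contact force between any of the arm, the fingers and tin above 20 N).
It fails at once if a bystander is moved by more than 25 mm (distance of any of gourd, bombilla, sugar_pot, mug, salt_jar, matchbox, thermos from where it was at the start of the episode above 0.025 m).
It fails at once if a bystander is tipped over (angle between any of gourd, sugar_pot, mug, salt_jar, thermos's own z axis and vertical above 0.35 rad).
It also fails if it takes over 69 s, if anything falls off the work surface, if the arm or the gripper's body presses on something with over 40 N, if the wrist force passes 120 N, or if a joint passes its speed limit or range.

## Robot

A 7-joint arm with a two-finger parallel gripper is mounted at the origin on the work surface. World frame = base frame: x ahead of the robot, y to its left, z up, the work surface at z = 0. Lengths are in m, angles in rad, forces in N, time in s.
With the tool pointing down it reaches from about 0.35 to 0.9 m from the base axis. Payload 7.2 kg.
Tool frame: the origin (TCP) lies at the very end of the fingers, on their centre line; the grasp point (between the pads) lies 19 mm behind it; z points along the fingers, x is the direction in which the jaws open and shut, and the axes are right-handed (so a half turn about z gives the same grasp; the last joint's range is limited). The gripper opens to 88 mm and grips with 3 to 60 N. Pads are 20 mm wide; open, the fingers measure 115 mm over their backs; the gripper's body (75 mm by 178 mm) begins 61 mm behind the grasp point.
Start: joints at [-1.337, 0.411, -0.013, 1.596, 0.006, 1.134, -0.082], TCP at [0.186, 0.597, 0.187] pointing down, gripper open.
Joint ranges: [-2.95, 2.95], [-0.29, 1.99], [-1.47, 1.44], [0.14, 2.54], [-1.03, 4.17], [0.13, 1.85], [-2.86, 2.86]. Speed limits (rad/s): [2.39, 2.39, 3.01, 3.01, 3.14, 3.14, 3.14].

## Interface

Orientations are given as a unit quaternion [x, y, z, w].
In Python, from rig import env, cams gives the robot as it stands. The module is installed in compiled form; this text tells all that it offers. Calls block until the motion is done:
- env.movep(position, orientation): joint-space move of the TCP to a pose.
- env.move_straight(position, attitude=None, velocity=0.15, max_force=None): straight line of the TCP; attitude=None keeps the orientation; velocity is the mean speed in m/s. With max_force (N) it stops when the force on the tool has changed by that much, and returns True; else False.
- env.goto_joints(angles): joint-space move.
- env.command_gripper(opening, grasp_force=None): finger opening in m; grasp_force is the grip in N (None keeps the last); returns when the fingers have stopped.
- env.sleep(seconds).
- env.ik(position, orientation): joint angles nearest the present ones, or None.
- env.get_state(): the state.
- cams.get_image(name): name is "scene" or "top" or "wrist"; returns the picture (480x640x3 uint8, blue, green, red); there is no depth.
- cams.camera_model(name): a dict with "K" (3x3 intrinsics, pixels), "k1" (the pictures are not rectified: a ray, as slopes to the right and down, at radius r is drawn at 1 + k1 r^2 times it, then the intrinsics apply), "rvec" (rotation vector, rad) and "tvec" (3), from world to camera coordinates, as OpenCV has them. Camera axes: x right, y down, z forward; pixel columns grow to the right and rows downward; lengths in m; the calibration is good to about 2 mm. A picture is of the moment at which its call begins: read the wrist's pose just before it. camera_model takes no time and is no camera call; for the wrist camera it gives the pose at the moment of the call.
A pose or a line that the arm cannot do raises env.MotionError and nothing moves.
- env.finish_job(): hands the job in, once; it reports no verdict.
The state is a dict: "time_s": time; "joint_pos": joint angles; "joint_velocities": joint speeds; "joint_efforts": joint torques, N m; "ee_pos": TCP position; "tcp_rot": TCP orientation; "force": force on the tool from outside, world axes, zero at the start; "ft_torque": the same for the moment, N m; "width": finger opening in m.
Only numpy, scipy, OpenCV 4.12 (cv2) and the standard library are available. Lean on these libraries where they do the work, as an engineer would, in place of code of your own. Each camera call takes 0.05 s, during which the arm holds its last target.

## Working session

There is one attempt and no reset: what is moved stays moved. The work goes in short steps, each a Python script; the robot and the scene stay as the last script left them, time stands still between calls to the robot, and variables do not carry over. Pictures are saved under pics/ and viewed, and the job is handed in when it is done.

```bash
mkdir -p pics; python3 - <<'E'
from rig import env,cams
import cv2
for n in ("scene","top"):
    cv2.imwrite(f"pics/{n}0.png",cams.get_image(n))
    m=cams.camera_model(n); print(n,m)
s=env.get_state(); print(s)
E
```

```text
scene {'K': array([[462.90197937,   0.        , 310.96245488],
       [  0.        , 462.90197937, 236.42652382],
       [  0.        ,   0.        ,   1.        ]]), 'k1': -0.0469976457842655, 'rvec': array([ 1.18559314,  2.39954685, -0.92162373]), 'tvec': array([ 0.31347464, -0.21621785,  1.478934  ])}
top {'K': array([[521.54011511,   0.        , 319.34599638],
       [  0.        , 521.54011511, 228.6584907 ],
       [  0.        ,   0.        ,   1.        ]]), 'k1': -0.05446545484643476, 'rvec': array([ 2.17671084, -2.15571946,  0.14178176]), 'tvec': array([-0.02527571,  0.52384473,  1.35939076])}
{'time_s': 0.1, 'joint_pos': array([-1.33720222,  0.41180505, -0.01271253,  1.5969425 ,  0.0056048 ,
        1.13430392, -0.08222631]), 'joint_velocities': array([ 1.46733912e-03, -1.71162566e-03, -6.25637598e-05, -3.75018389e-03,
       -6.07466500e-04, -1.63683531e-03, -6.69941824e-04]), 'joint_efforts': array([ 2.07018078e-03, -5.89103365e+01,  6.43216576e-01, -2.91701192e+01,
       -5.39067329e-02,  1.45379588e-02,  6.37738549e-05]), 'ee_pos': array([0.18566368, 0.59626292, 0.18650977]), 'tcp_rot': array([ 8.05367229e-01,  5.92775776e-01, -5.40543702e-04,  4.62787445e-04]), 'force': array([-0.25729181,  0.34843858,  0.43087374]), 'ft_torque': array([ 0.02369598,  0.00703092, -0.01555711]), 'width': 0.08777959170345986}
```

View pics/scene0.png

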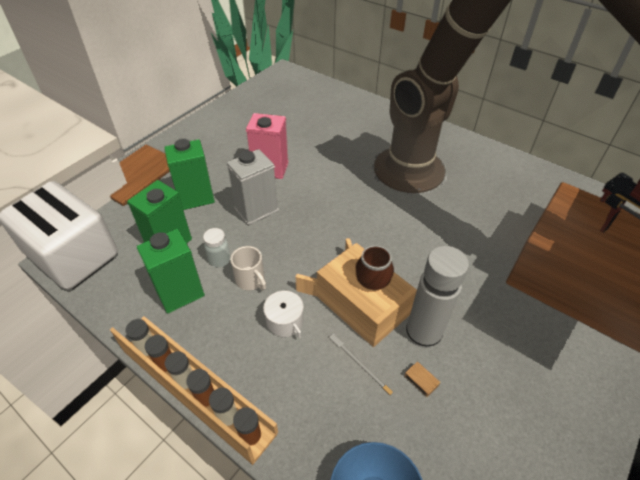

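View pics/top0.png

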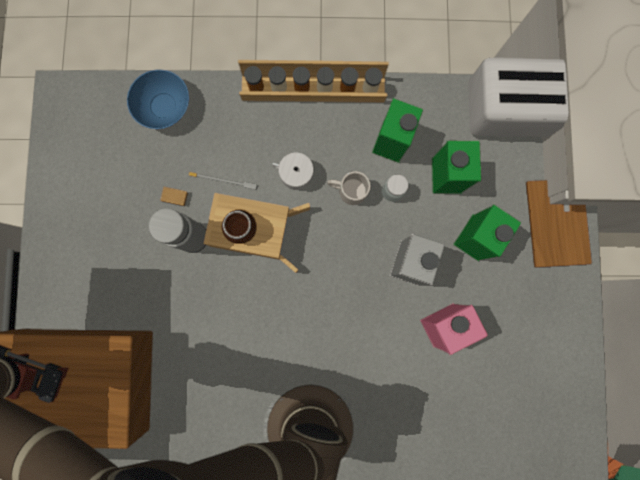

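The steel-grey box at top (420,260) / scene (253,185) is the tin. The three green ones and the pink one are the look-alikes. The cubby is at top (248,225), with its mouth facing right (world -y). I'll enlarge both.

```bash
python3 - <<'E'
import cv2
a=cv2.imread("pics/top0.png"); 
cv2.imwrite("pics/c1.png",cv2.resize(a[215:305,375:465],None,fx=6,fy=6,interpolation=cv2.INTER_CUBIC))
cv2.imwrite("pics/c2.png",cv2.resize(a[180:285,190:325],None,fx=5.5,fy=5.5,interpolation=cv2.INTER_CUBIC))
a=cv2.imread("pics/scene0.png"); 
cv2.imwrite("pics/c3.png",cv2.resize(a[140:230,215:295],None,fx=6,fy=6,interpolation=cv2.INTER_CUBIC))
E
```

```text
(no output)
```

View pics/c1.png

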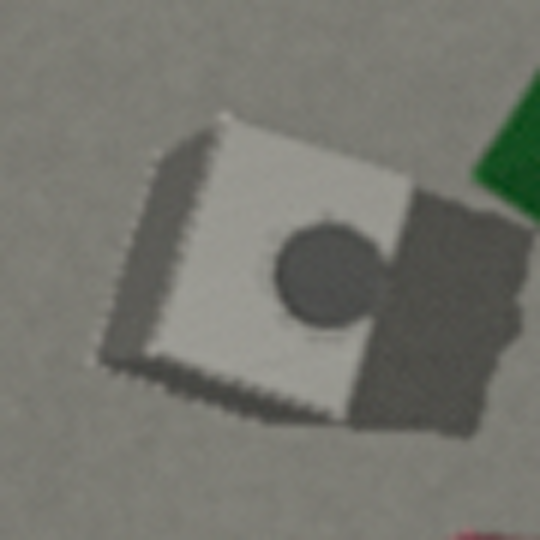

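View pics/c2.png

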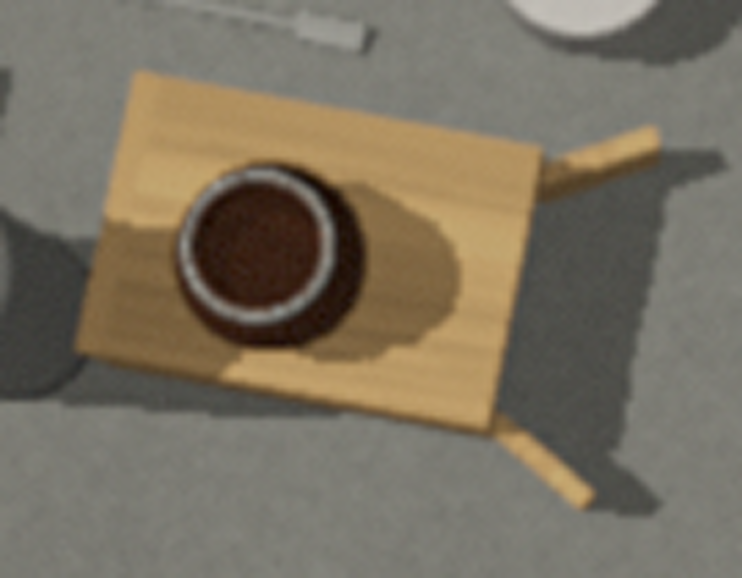

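View pics/c3.png

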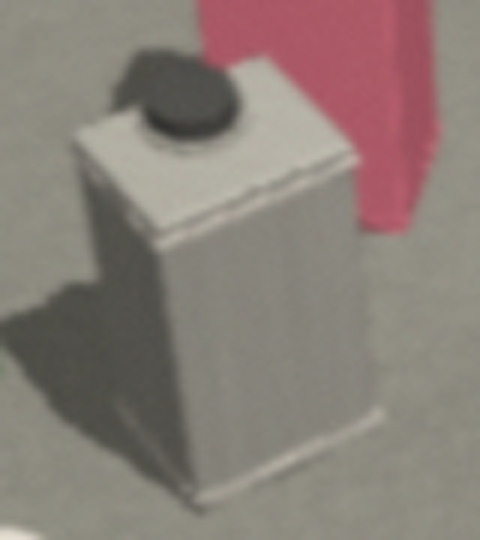

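```bash
cat > h.py <<'E'
import numpy as np,cv2
from scipy.optimize import least_squares
def model(name):
    from rig import cams
    return cams.camera_model(name)
def proj(m,P):
    D=np.array([m['k1'],0,0,0,0.])
    return cv2.projectPoints(np.asarray(P,float).reshape(-1,1,3),m['rvec'],m['tvec'],m['K'],D)[0].reshape(-1,2)
def unproj(m,uv,z):
    D=np.array([m['k1'],0,0,0,0.])
    n=cv2.undistortPoints(np.asarray(uv,float).reshape(-1,1,2),m['K'],D).reshape(-1,2)
    R=cv2.Rodrigues(m['rvec'])[0]; c=-R.T@m['tvec'].ravel()
    d=np.c_[n,np.ones(len(n))]@R
    return c+d*((z-c[2])/d[:,2])[:,None]
E
python3 - <<'E'
from h import *
m=model('top'); ms=model('scene')
t=np.array([(222,118),(412,182),(345,418),(152,352)])/6+[375,215]
c=np.array([(138,72),(541,148),(492,430),(78,352)])/5.5+[190,180]
for n,q,z in(("tin",t,.18),("cub",c,.102)):
    P=unproj(m,q,z); print(n,P.round(4), 'ctr',P.mean(0).round(4)); print(np.linalg.norm(np.roll(P,-1,0)-P,axis=1).round(4))
    for k in range(4):
        d=np.roll(P,-1,0)[k]-P[k]; print(np.degrees(np.arctan2(d[1],d[0])).round(1))
print('cap',unproj(m,[np.array([330,275])/6+[375,215]],.195))
print('tips',unproj(m,np.array([(658,130),(590,505)])/5.5+[190,180],.06))
ts=np.array([(75,135),(160,232),(355,155),(265,60)])/6+[215,140]
P=unproj(ms,ts,.18);print('scene tin',P.round(4),P.mean(0).round(4))
print('scene base',unproj(ms,np.array([(198,500),(380,415)])/6+[215,140],0))
for n,p,z in (('sugar',(296,170),.08),('mug',(356,187),.085),('salt',(397,187),.095),('pink',(455,328),.18),('green',(487,233),.18),('green2',(457,167),.18),('thermos',(168,227),.27)):
    print(n,unproj(m,[p],z))
E
```

```text
tin [[ 0.4943 -0.2396  0.18  ]
 [ 0.4694 -0.3153  0.18  ]
 [ 0.3759 -0.287   0.18  ]
 [ 0.4013 -0.2108  0.18  ]] ctr [ 0.4352 -0.2632  0.18  ]
[0.0797 0.0977 0.0803 0.0973]
-108.2
163.2
71.6
-17.2
cub [[0.6042 0.2473 0.102 ]
 [0.5705 0.0599 0.102 ]
 [0.4399 0.0802 0.102 ]
 [0.4737 0.2705 0.102 ]] ctr [0.5221 0.1645 0.102 ]
[0.1904 0.1321 0.1933 0.1326]
-100.2
171.2
80.0
-10.1
cap [[ 0.43130943 -0.27846242  0.195     ]]
tips [[0.58651857 0.00622754 0.06      ]
 [0.4076945  0.03620405 0.06      ]]
scene tin [[ 0.4718 -0.3103  0.18  ]
 [ 0.4966 -0.2353  0.18  ]
 [ 0.4078 -0.2021  0.18  ]
 [ 0.3813 -0.2787  0.18  ]] [ 0.4394 -0.2566  0.18  ]
scene base [[ 4.88701952e-01 -2.46932324e-01  1.11022302e-16]
 [ 3.92339506e-01 -2.14800985e-01  0.00000000e+00]]
sugar [[0.67163244 0.04263185 0.08      ]]
mug [[ 0.62734358 -0.11355338  0.085     ]]
salt [[ 0.62665128 -0.21855037  0.095     ]]
pink [[ 0.27489983 -0.33892782  0.18      ]]
green [[ 0.50008759 -0.42093717  0.18      ]]
green2 [[ 0.6609126  -0.35193886  0.18      ]]
thermos [[0.49585864 0.31682749 0.27      ]]
```

The tin's top measures 80×97 mm and the cubby's roof 191×132 mm, so both match the stated sizes. The tin is at about (0.436,-0.262) with +y at 72°. The cubby mouth is at (0.505,0.070) with +y at 80°. I'll go up, over and down behind the tin.

```bash
cat >> h.py <<'E'
from scipy.spatial.transform import Rotation as Rn
def down(a):  # tool down, tool x at angle a (deg) in world
    a=np.radians(a); x=np.array([np.cos(a),np.sin(a),0]); z=np.array([0,0,-1.]); y=np.cross(z,x)
    return Rn.from_matrix(np.c_[x,y,z]).as_quat()
C0=np.array([.5052,.0700]); CY=np.array([np.cos(np.radians(79.9)),np.sin(np.radians(79.9))]); CX=np.array([CY[1],-CY[0]])
def tocub(p): d=np.asarray(p)[:2]-C0; return np.array([d@CX,d@CY])
def fromcub(x,y): return C0+x*CX+y*CY
E
python3 - <<'E'
from h import *; from rig import env,cams
ty=np.array([np.cos(np.radians(72)),np.sin(np.radians(72))]); T=np.array([.4355,-.262])
s=env.get_state(); p=s['ee_pos'].copy()
env.move_straight([p[0],p[1],.42],velocity=.3)
st=T-ty*(.04+.035)
for a in (-18,162):
    print(a,env.ik([*st,.42],down(a)),env.ik([*st,.165],down(a)))
js=[(a,env.ik([*st,.42],down(a))) for a in (-18,162)]
a=min([(abs(j[6]),a) for a,j in js if j is not None])[1]
env.command_gripper(.04)
env.movep([*st,.42],down(a))
cv2.imwrite("pics/w1.png",cams.get_image('wrist'))
print(a,env.get_state()['ee_pos'],st,env.get_state()['time_s'])
E
```

```text
-18 [-0.2529087   0.18335762  1.03402824  1.46979171 -0.15734142  1.57717678
  0.45848938] [-0.20470627  0.41446382  1.0498873   1.89935371 -0.41088446  1.06437809
  0.70027053]
162 [-0.39082386  0.25107627  1.27161877  1.47451269 -0.23974924  1.59103179
 -2.58899397] [-0.30966872  0.53708726  1.2683109   1.90345484 -0.56979437  1.13223661
 -2.27738277]
-18 [ 0.41286887 -0.33274315  0.41987585] [ 0.41232373 -0.33332924] 5.2917
```

View pics/w1.png

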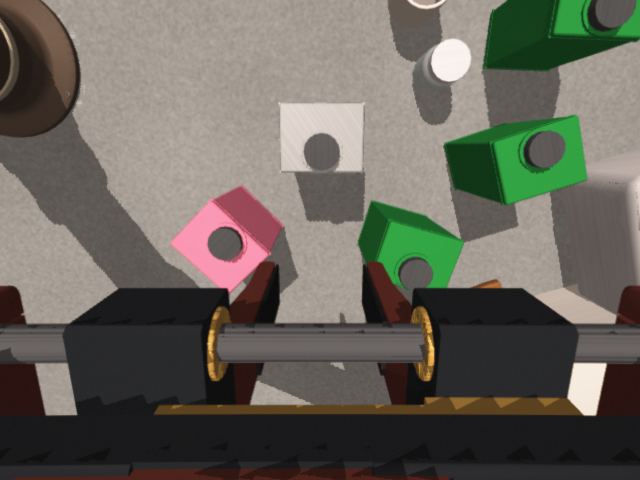

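The wrist view shows the grey tin squarely aligned, with top corners at (280,103), (364,103), (364,172) and (280,172). The pink tin is at (228,240) and a green one at (412,248). I'll check their clearances before descending.

```bash
python3 - <<'E'
from h import *
m=model('wrist')
P=unproj(m,[(280,103),(364,103),(364,172),(280,172)],.18); print(P.round(4),P.mean(0).round(4))
d=P[1]-P[0];print(np.degrees(np.arctan2(d[1],d[0])), np.linalg.norm(d),np.linalg.norm(P[2]-P[1]))
st=np.array([.41233,-.33333]); ty=np.array([.309,.951]);tx=np.array([.951,-.309])
for n,q in (('green',[(372,201),(359,245),(463,240)]),('pink',[(242,187),(284,228),(229,291)])):
    for p in (unproj(m,q,.18)[:,:2]-st): print(n,'x',round(p@tx,4),'y',round(p@ty,4))
E
```

```text
[[ 0.4031 -0.2116  0.18  ]
 [ 0.4952 -0.2415  0.18  ]
 [ 0.4732 -0.3169  0.18  ]
 [ 0.3768 -0.2856  0.18  ]] [ 0.4371 -0.2639  0.18  ]
-17.968342747410595 0.09678540528698505 0.07851864077347795
green x 0.0637 y -0.0008
green x 0.0492 y -0.057
green x 0.1801 y -0.0503
pink x -0.0952 y 0.0163
pink x -0.0453 y -0.0349
pink x -0.1193 y -0.1196
```

All three measurements agree on the tin (within 4 mm, yaw -18°), and the fingers have about 45 mm clear on each side. Next I descend and push high.

```bash
python3 - <<'E'
from h import *; from rig import env,cams
ty=np.array([np.cos(np.radians(72)),np.sin(np.radians(72))]); tx=np.array([ty[1],-ty[0]]); T=np.array([.4366,-.262])
env.command_gripper(.02)
st=T-ty*(.04+.035)
env.move_straight([*st,.42],velocity=.1)
env.move_straight([*st,.165],velocity=.15)
f0=env.get_state()['force']; print('f0',f0)
# push
pos=st.copy()
hit=env.move_straight([*(T-ty*(.04-.005)),.165],velocity=.03,max_force=6)
print(hit,env.get_state()['ee_pos'],env.get_state()['force']-f0)
for k in range(10):
    g=T-ty*.04+ty*(.005+.008*(k+1))
    hit=env.move_straight([*g,.165],velocity=.04,max_force=8)
    s=env.get_state(); print(hit,((s['ee_pos'][:2]-T)@ty+.04).round(4),(s['force']-f0).round(2),s['time_s'])
    if hit: break
cv2.imwrite("pics/t2.png",cams.get_image('top')); cv2.imwrite("pics/s2.png",cams.get_image('scene'))
E
```

```text
f0 [-0.39974625  0.34893243  0.36102728]
False [ 0.4257178  -0.29548155  0.16502283] [ 0.00644692 -0.02446311  0.49244696]
False 0.0135 [ 0.03 -0.49  0.21] 9.7583
False 0.0214 [ 0.78 -0.17 -0.59] 10.1083
False 0.0294 [ 0.47 -0.42 -0.68] 10.4583
False 0.0374 [ 0.12 -1.35 -0.27] 10.8083
False 0.0454 [ 0.59 -0.35 -0.1 ] 11.1583
False 0.0534 [ 0.36 -0.55 -0.41] 11.5083
False 0.0614 [ 0.55 -1.06 -0.22] 11.8583
False 0.0693 [ 0.22 -0.09 -0.68] 12.2083
False 0.0774 [ 1.08 -0.31 -0.2 ] 12.5583
False 0.0853 [-0.49 -0.49 -0.51] 12.9083
```

View pics/t2.png

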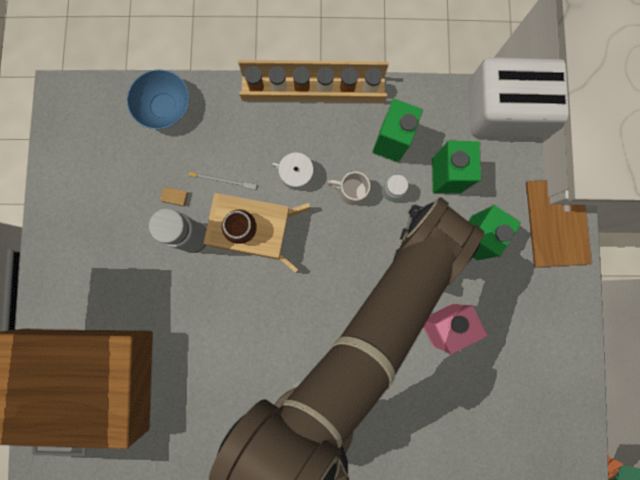

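View pics/s2.png

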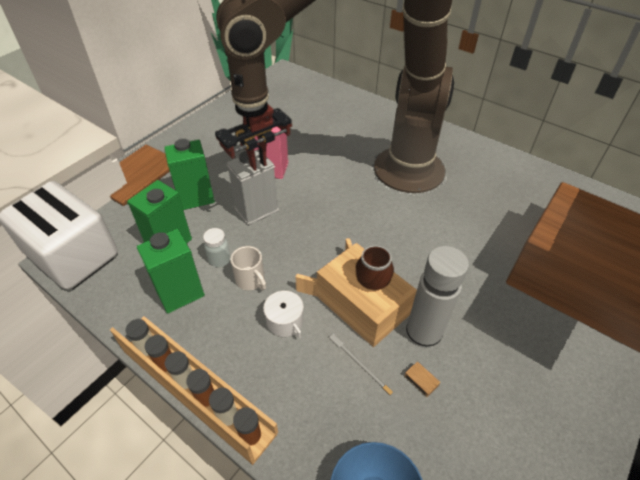

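```bash
python3 - <<'E'
import cv2
a=cv2.imread("pics/s2.png")
cv2.imwrite("pics/c4.png",cv2.resize(a[100:230,205:305],None,fx=5.5,fy=4.6,interpolation=cv2.INTER_CUBIC))
from rig import env
s=env.get_state();print(s['ee_pos'],s['force'],s['width'])
E
```

```text
[ 0.45050519 -0.21924005  0.1650147 ] [-0.02867955 -0.38667067  0.42248543] 0.020463701816502634
```

View pics/c4.png

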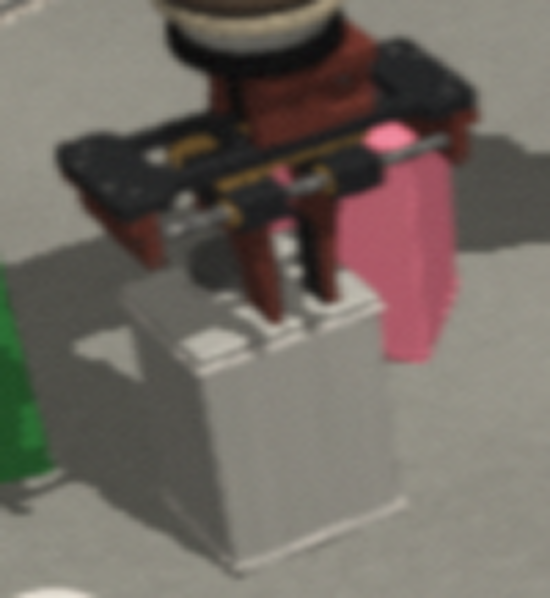

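```bash
python3 - <<'E'
from h import *; from rig import env,cams
m=model('scene'); s=env.get_state()
tx=np.array([.951,-.309,0])
for z in (.165,.18,.2,.22): print(z,[((proj(m,[s['ee_pos']*[1,1,0]+[0,0,z]+tx*k])[0]-[205,100])*[5.5,4.6]).round(0) for k in (-.015,.015)])
w=cams.get_image('wrist'); cv2.imwrite("pics/w3.png",w)
mw=model('wrist'); print(proj(mw,[s['ee_pos'],s['ee_pos']+tx*.015,[.4366,-.262,.18]]))
E
```

```text
0.165 [array([324., 340.]), array([269., 360.])]
0.18 [array([321., 320.]), array([266., 340.])]
0.2 [array([318., 292.]), array([262., 312.])]
0.22 [array([314., 264.]), array([258., 284.])]
[[320.20434639 261.49724459]
 [346.16187931 261.48733103]
 [320.21984271 345.41688901]]
```

View pics/w3.png

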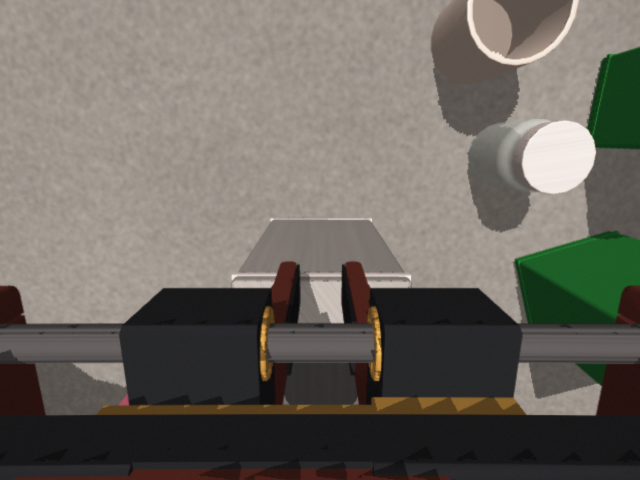

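The tin hasn't moved, and the fingers passed over it. In the scene crop the tips are near z≈0.2 although the state says TCP z=0.165. I'll measure the real fingertip height by touching the open counter gently and looking.

```bash
python3 - <<'E'
from h import *; from rig import env,cams
s=env.get_state(); p=s['ee_pos']
env.move_straight([p[0],p[1],.30],velocity=.3)
env.move_straight([.43,-.09,.30],velocity=.3)
env.move_straight([.43,-.09,.05],velocity=.3,max_force=6)
print(env.get_state()['ee_pos'])
s=env.get_state(); print(s['ee_pos'],s['force'],s['time_s'],s['width'])
cv2.imwrite("pics/s4.png",cams.get_image('scene'))
hit=env.move_straight([.43,-.09,.0],velocity=.02,max_force=4)
s=env.get_state(); print(hit,s['ee_pos'],s['force'],s['time_s'])
cv2.imwrite("pics/s5.png",cams.get_image('scene'))
a=cv2.imread("pics/s5.png"); m=model('scene'); u=proj(m,[s['ee_pos'],[.43,-.09,0],[.43,-.09,.03]]); print(u)
c=u[0].astype(int); x0,y0=c[0]-60,c[1]-80
cv2.imwrite("pics/c5.png",cv2.resize(a[y0:y0+120,x0:x0+120],None,fx=5,fy=5,interpolation=cv2.INTER_CUBIC)); print(x0,y0)
E
```

```text
[ 0.43052964 -0.09117993  0.0507095 ]
[ 0.43052964 -0.09117993  0.0507095 ] [-0.20462723  0.80693633  0.06624974] 15.225 0.02007354243535045
False [ 4.30037003e-01 -8.99938477e-02  4.29711536e-05] [ 1.03516622 -0.01898705  0.59361159] 17.925
[[303.77725879 235.85558339]
 [303.78401044 235.85701553]
 [303.58219911 228.54105959]]
243 155
```

View pics/c5.png

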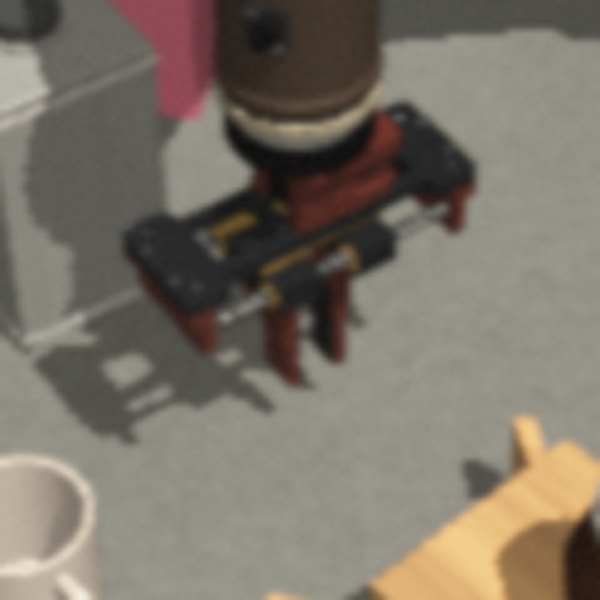

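The tips hover about 30 mm above the counter with the stated TCP at z=0, and there is no contact. So the reported TCP lies about 30 mm beyond the real fingertips. I'll feel for the exact offset.

```bash
python3 - <<'E'
from h import *; from rig import env,cams
hit=env.move_straight([.43,-.09,-.015],velocity=.03,max_force=5)
print(hit)
if not hit: hit=env.move_straight([.43,-.09,-.045],velocity=.015,max_force=3)
s=env.get_state(); print(hit,s['ee_pos'],s['force'],s['time_s'])
env.move_straight([.43,-.09,0.03],velocity=.2)
s=env.get_state(); print(s['ee_pos'],s['force'],s['time_s'])
E
```

```text
False
True [ 0.42996223 -0.0900208  -0.03499861] [-0.93734277  1.17613294  5.34176739] 19.9
[ 0.43038077 -0.0895054   0.03011672] [-0.11062996  0.84683189  0.63811137] 20.375
```

The fingertips end 34 mm short of the reported TCP (contact at TCP z=-0.034), so I'll correct for that everywhere. I'll repeat the topple with the tip truly at about 0.17.

```bash
cat >> h.py <<'E'
DZ=0.034  # true fingertip z = reported TCP z + DZ
E
python3 - <<'E'
from h import *; from rig import env,cams
ty=np.array([np.cos(np.radians(72)),np.sin(np.radians(72))]); T=np.array([.4366,-.262])
env.move_straight([.43,-.09,.28],velocity=.4)
st=T-ty*(.04+.03)
env.move_straight([*st,.28],velocity=.3)
z=.171-DZ
env.move_straight([*st,z],velocity=.2)
f0=env.get_state()['force']; print('f0',f0)
g=T-ty*.045
hit=env.move_straight([*g,z],velocity=.05,max_force=5)
print(hit,(env.get_state()['force']-f0).round(2))
for k in range(10):
    g=T-ty*.04+ty*(.009*(k+1))
    hit=env.move_straight([*g,z],velocity=.04,max_force=8)
    s=env.get_state(); print(hit,((s['ee_pos'][:2]-T)@ty+.04).round(4),(s['force']-f0).round(2),s['time_s'])
    if hit: break
    if k==4: cv2.imwrite("pics/s6a.png",cams.get_image('scene'))
cv2.imwrite("pics/s6.png",cams.get_image('scene'))
E
```

```text
f0 [-0.11075409 -0.24300064  0.48720091]
False [-0.16 -1.25 -0.45]
False 0.0095 [-0.13 -0.44 -0.91] 24.1167
False 0.0185 [ 0.42 -0.08 -1.21] 24.4917
False 0.0275 [-0.67  0.22 -0.11] 24.8667
False 0.0364 [0.   0.04 0.36] 25.2417
False 0.0455 [-0.84  0.41 -0.84] 25.6167
False 0.0545 [-0.06 -0.32 -0.53] 26.0417
False 0.0633 [-0.23  0.44 -0.21] 26.4167
False 0.0724 [ 0.12  0.06 -1.68] 26.7917
False 0.0813 [ 1.21 -0.33 -0.12] 27.1667
False 0.0903 [-0.29 -0.45 -0.95] 27.5417
```

View pics/s6.png

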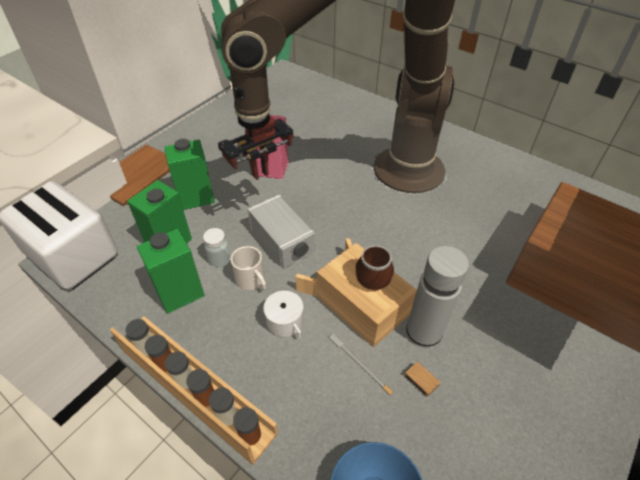

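The tin has toppled towards the cubby and lies at scene (280,230). I'll raise the arm and measure its pose.

```bash
python3 - <<'E'
from h import *; from rig import env,cams
env.move_straight([.43,-.29,.30],attitude=down(-10.1),velocity=.3)
cv2.imwrite("pics/w7.png",cams.get_image('wrist')); cv2.imwrite("pics/t7.png",cams.get_image('top'))
s=env.get_state(); print(s['ee_pos'],s['time_s'],s['force'])
a=cv2.imread("pics/t7.png"); cv2.imwrite("pics/c7.png",cv2.resize(a[170:310,240:440],None,fx=4,fy=4,interpolation=cv2.INTER_CUBIC))
E
```

```text
[ 0.42968784 -0.28841792  0.29817398] 28.4417 [-0.29552176  0.38684403  0.04400185]
```

View pics/w7.png

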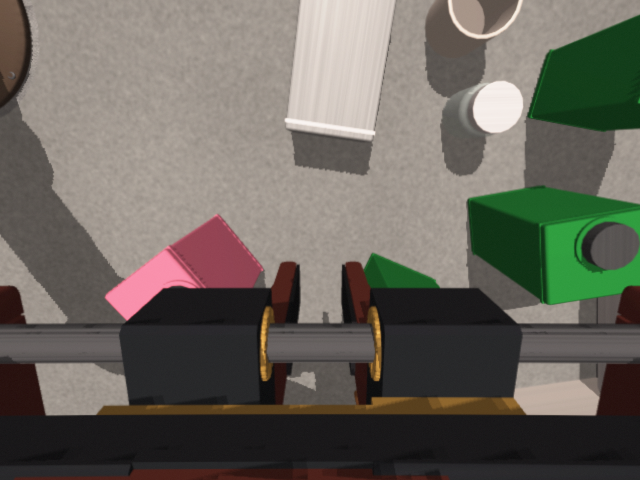

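View pics/c7.png

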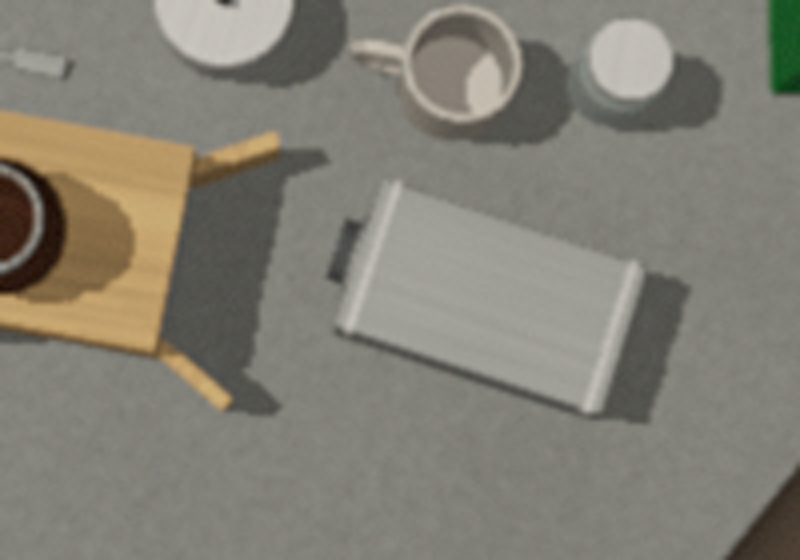

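The tin lies on its broad face with its cap towards the mouth, at c7 (345,250). The top-face corners in c7 are (400,183), (640,262), (598,412) and (340,330).

```bash
python3 - <<'E'
from h import *
m=model('top')
P=unproj(m,np.array([(393,180),(641,262),(601,413),(339,331)])/4+[240,170],.08)[:,:2]
print(P.round(4),np.linalg.norm(np.roll(P,-1,0)-P,axis=1).round(4))
for i,j in((1,0),(2,3)):
    d=P[i]-P[j];d=-d;print(np.degrees(np.arctan2(d[1],d[0])))
for i,j in((1,2),(0,3)):
    d=P[i]-P[j];print(np.degrees(np.arctan2(d[1],d[0]))+90)
b=(P[1]+P[2])/2; f=(P[0]+P[3])/2
print('base',b,tocub(b),'front',f,tocub(f),'corners cub',[tocub(p).round(4) for p in P])
mw=model('wrist')
Q=unproj(mw,[(287,121),(374,134)],.08)[:,:2]; d=Q[1]-Q[0]; print('wrist base',Q.mean(0),np.degrees(np.arctan2(d[1],d[0]))+90,np.linalg.norm(d))
E
```

```text
[[ 0.5543 -0.0681]
 [ 0.5027 -0.2282]
 [ 0.4055 -0.2017]
 [ 0.4563 -0.034 ]] [0.1682 0.1008 0.1753 0.1037]
72.14435467853639
73.13045120328003
74.75813883100277
70.80132655273309
base [ 0.45407714 -0.21498896] [-0.00035304 -0.28953779] front [ 0.50530401 -0.05104741] [ 0.02133008 -0.11915332] corners cub [array([ 0.0725, -0.1274]), array([ 0.0498, -0.2941]), array([-0.0505, -0.285 ]), array([-0.0299, -0.111 ])]
wrist base [ 0.45512033 -0.20731043] 71.7534430618615 0.09788530258089223
```

The axis is at about 72.5° and the base is at cubby (0,-0.285). I'll open the jaws to 70 mm as a two-point pusher, go down behind the base, make contact, then push while turning to the cubby's axis.

```bash
python3 - <<'E'
from h import *; from rig import env,cams
a0=-17.7; ax=np.array([np.cos(np.radians(90+a0)),np.sin(np.radians(90+a0))]); b=np.array([.4548,-.211])
env.command_gripper(.07)
st=b-ax*.038; z=.052-DZ
env.move_straight([*st,.20],attitude=down(a0),velocity=.3)
env.move_straight([*st,z],velocity=.2,max_force=6)
f0=env.get_state()['force']; print(f0,env.get_state()['ee_pos'])
for d in np.arange(.006,.045,.004):
    hit=env.move_straight([*(st+ax*d),z],velocity=.03,max_force=5)
    s=env.get_state(); f=-(s['force']-f0)[:2]@ax; print(round(d,3),hit,f.round(2),s['time_s'])
    if hit or f>1.5: break
p=s['ee_pos']; print(p,tocub(p))
cv2.imwrite("pics/s8.png",cams.get_image('scene'));cv2.imwrite("pics/w8.png",cams.get_image('wrist'))
np.save('f0.npy',f0)
E
```

```text
[ 0.60522196 -0.43775942  1.23898189] [ 0.44402297 -0.24798202  0.01914225]
0.006 False -0.11 31.275
0.01 False 0.68 31.5583
0.014 False -0.61 31.8417
0.018 False 0.26 32.125
0.022 False 1.3 32.4083
0.026 False 1.74 32.6917
[ 0.45123421 -0.2223566   0.01802078] [-0.00185987 -0.29728981]
```

View pics/w8.png

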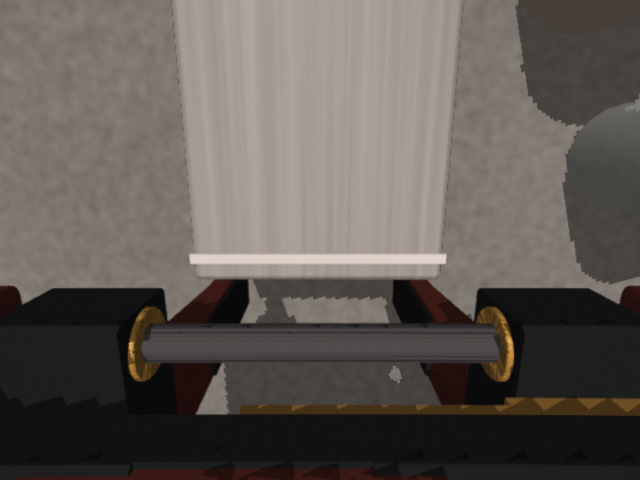

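View pics/s8.png

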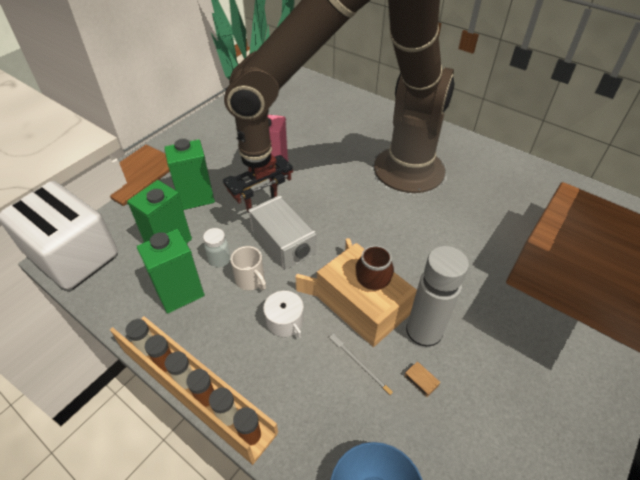

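Contact is made squarely, with the tin's base edge at w8 (190–446,259). Now I push and turn.

```bash
python3 - <<'E'
from h import *; from rig import env,cams
f0=np.load('f0.npy'); z=.018
y0=-.2973; n=8
for k in range(1,n+1):
    y=y0+.085*k/n; a=-17.7+7.6*k/n; x=-.0018*(1-k/n)
    hit=env.move_straight([*fromcub(x,y),z],attitude=down(a),velocity=.04,max_force=9)
    s=env.get_state(); f=-(s['force']-f0)[:2]@CY; print(round(y,3),hit,f.round(2),s['time_s'],tocub(s['ee_pos']).round(4))
    if hit: break
cv2.imwrite("pics/s9.png",cams.get_image('scene'));cv2.imwrite("pics/w9.png",cams.get_image('wrist'));
t=cams.get_image('top');cv2.imwrite("pics/t9.png",cv2.resize(t[170:310,240:440],None,fx=4,fy=4,interpolation=cv2.INTER_CUBIC))
E
```

```text
-0.287 False 0.55 33.2083 [-0.0017 -0.2856]
-0.276 False -0.4 33.625 [-0.0015 -0.2752]
-0.265 False -0.59 34.0417 [-0.0012 -0.2647]
-0.255 False -0.19 34.4583 [-0.001 -0.254]
-0.244 False -0.12 34.875 [-0.0007 -0.2434]
-0.234 False -0.83 35.2917 [-0.0005 -0.2328]
-0.223 False -0.27 35.7083 [-0.0003 -0.2222]
-0.212 False -0.34 36.125 [-1.000e-04 -2.115e-01]
```

View pics/w9.png

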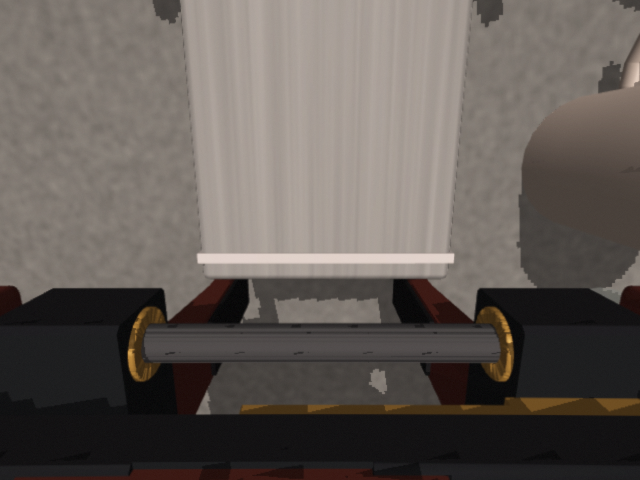

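View pics/t9.png

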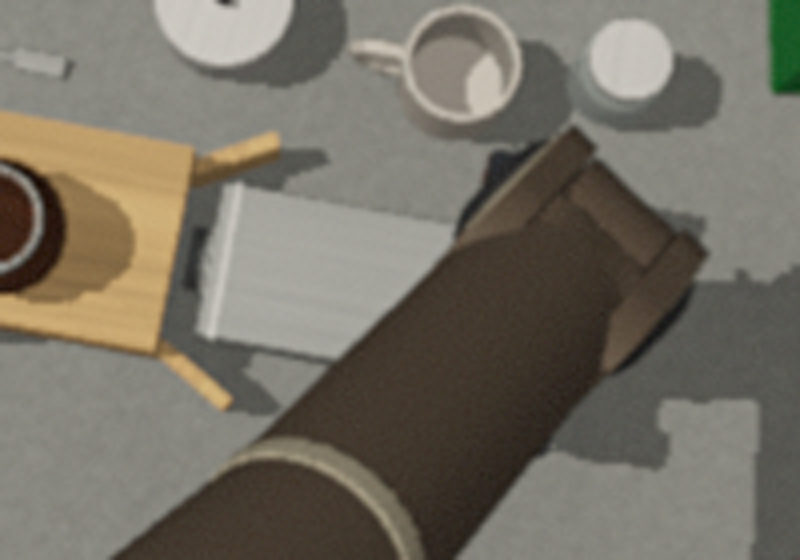

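The tin is aligned and between the guides. It sits about 2 mm to +x, within the ±4 mm fit. I'll slide it on in, then take short steps with pauses, because sliding friction fades at rest and the residual force shows the stop.

```bash
python3 - <<'E'
from h import *; from rig import env,cams
f0=np.load('f0.npy'); z=.018
def res(n=4):
    v=[]
    for _ in range(n):
        env.sleep(.04); v.append(-(env.get_state()['force']-f0)[:2]@CY)
    return np.mean(v)
y=-.2115
while y<-.14:
    y+=.0119
    hit=env.move_straight([*fromcub(-.001,y),z],attitude=down(-10.1),velocity=.04,max_force=9)
    r=res(3); s=env.get_state(); print(round(y,4),hit,round(r,2),s['time_s'],(s['force']-f0).round(1),tocub(s['ee_pos']).round(4))
    if hit or r>3: break
cv2.imwrite("pics/w10.png",cams.get_image('wrist'));
t=cams.get_image('top');cv2.imwrite("pics/t10.png",cv2.resize(t[170:310,240:440],None,fx=4,fy=4,interpolation=cv2.INTER_CUBIC))
E
```

```text
-0.1996 False -0.22 36.8667 [-1.1  0.6 -1.6] [-0.0011 -0.1992]
-0.1877 False -0.03 37.4417 [-0.1  0.1 -1.7] [-0.0011 -0.1873]
-0.1758 False -0.63 38.0167 [-0.5  0.  -1. ] [-0.0011 -0.1754]
-0.1639 False -0.25 38.5917 [-0.2  0.3 -0.7] [-0.0011 -0.1635]
-0.152 False 0.09 39.1667 [-0.4 -0.7 -2.1] [-0.0011 -0.1516]
-0.1401 False -0.5 39.7417 [-0.3  1.2 -1.1] [-0.0011 -0.1397]
-0.1282 False -0.73 40.3167 [ 0.   0.9 -1.3] [-0.0011 -0.1278]
```

View pics/w10.png

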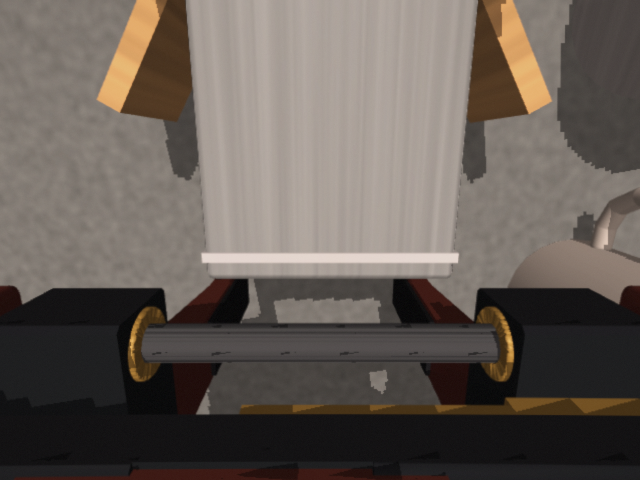

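View pics/t10.png

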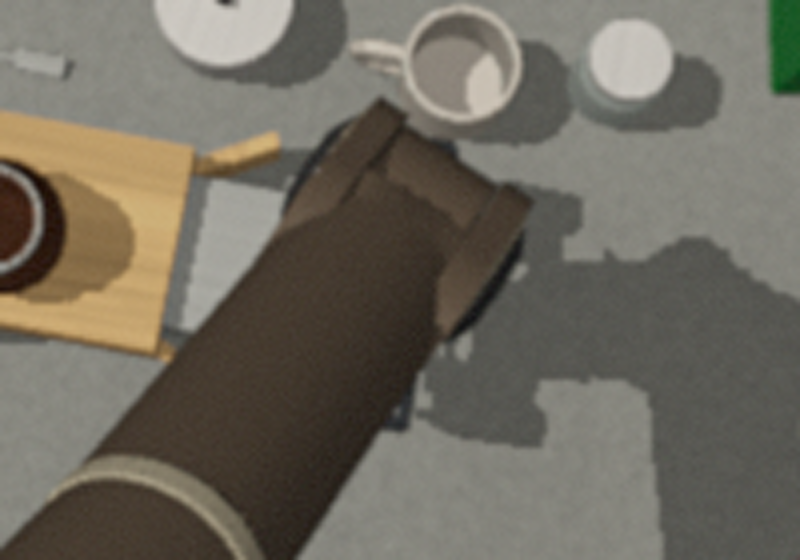

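The tin (base edge at w10 202–458) is centred between the guide tips (98 and 550) and entering straight. Now fine steps.

```bash
python3 - <<'E'
from h import *; from rig import env,cams
f0=np.load('f0.npy'); z=.018
def res(n=2):
    v=[]
    for _ in range(n):
        env.sleep(.03); v.append(-(env.get_state()['force']-f0)[:2]@CY)
    return np.mean(v)+.3
y=-.128
while y<-.052:
    y+=.002
    hit=env.move_straight([*fromcub(-.001,y),z],velocity=.03,max_force=7)
    r=res(2); 
    if r>1.8: r=res(5)
    s=env.get_state(); print(round(y,4),hit,round(r,2),s['time_s'],tocub(s['ee_pos']).round(4)[1])
    if r>1.8 or s['time_s']>56: break
E
```

```text
-0.126 False 1.26 40.7333 -0.1261
-0.124 False 2.69 41.2167 -0.1241
```

```bash
python3 - <<'E'
from h import *; from rig import env,cams
f0=np.load('f0.npy'); z=.018
def res(n=4):
    v=[]
    for _ in range(n):
        env.sleep(.04); v.append(-(env.get_state()['force']-f0)[:2]@CY)
    return np.mean(v)+.3
print(res(10))
y=-.124
for k in range(4):
    y+=.0006
    hit=env.move_straight([*fromcub(-.001,y),z],velocity=.02,max_force=7)
    r=res(5); s=env.get_state(); print(round(y,4),hit,round(r,2),s['time_s'],tocub(s['ee_pos']).round(4))
    if r>5.5: break
E
```

```text
3.027080844621485
-0.1234 False 2.99 42.0917 [-0.0009 -0.1233]
-0.1228 False 3.0 42.55 [-0.001  -0.1228]
-0.1222 False 3.19 43.0083 [-0.001  -0.1222]
-0.1216 False 3.65 43.4667 [-0.001  -0.1216]
```

```bash
python3 - <<'E'
from h import *; from rig import env,cams
f0=np.load('f0.npy'); z=.018
def res(n=4):
    v=[]
    for _ in range(n):
        env.sleep(.04); v.append((env.get_state()['force']-f0))
    v=np.mean(v,0); return np.array([-v[:2]@CY+.3,v[:2]@CX,v[2]])
print(res(10).round(2),env.get_state()['time_s'])
y=-.1216
for k in range(6):
    y+=.0015
    hit=env.move_straight([*fromcub(-.001,y),z],velocity=.03,max_force=7)
    r=res(4); s=env.get_state(); print(round(y,4),hit,r.round(2),s['time_s'],tocub(s['ee_pos']).round(4))
    if r[0]>5.5: break
cv2.imwrite("pics/w11.png",cams.get_image('wrist'))
E
```

```text
[ 3.51 -0.89  1.32] 43.8833
-0.1201 False [ 2.57 -0.56  0.27] 44.3 [-0.001  -0.1198]
-0.1186 False [ 2.57 -0.87 -0.38] 44.7167 [-0.001  -0.1184]
-0.1171 False [ 2.02 -0.22 -0.52] 45.1333 [-0.001 -0.117]
-0.1156 False [ 2.16 -0.56 -0.96] 45.55 [-0.001  -0.1155]
-0.1141 False [ 1.96 -1.04 -1.  ] 45.9667 [-0.001  -0.1139]
-0.1126 False [ 1.71 -0.48 -1.38] 46.3833 [-0.001  -0.1125]
```

View pics/w11.png

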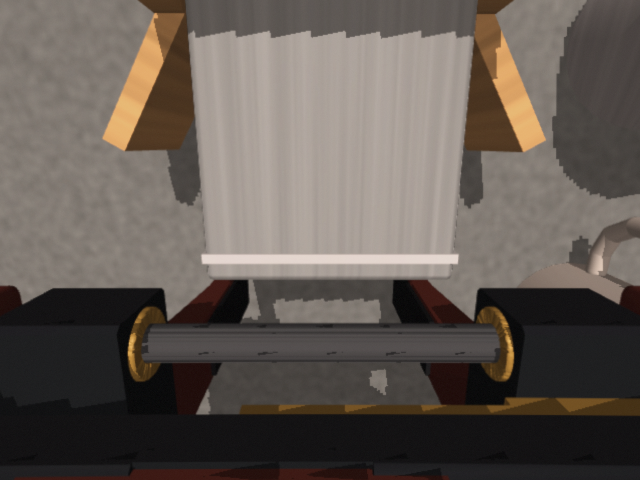

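The residual of 2–3 N isn't growing, so this is slow sliding friction and not the stop. I continue.

```bash
python3 - <<'E'
from h import *; from rig import env,cams
f0=np.load('f0.npy'); z=.018
def res(n=3):
    v=[]
    for _ in range(n):
        env.sleep(.03); v.append((env.get_state()['force']-f0))
    v=np.mean(v,0); return np.array([-v[:2]@CY+.3,v[:2]@CX,v[2]])
y=-.1126
while y<-.05:
    y+=.0028
    hit=env.move_straight([*fromcub(-.001,y),z],velocity=.03,max_force=6)
    r=res(); s=env.get_state(); print(round(y,4),hit,r.round(2),s['time_s'],tocub(s['ee_pos']).round(4)[1])
    if hit or r[0]>4.5 or s['time_s']>59: break
E
```

```text
-0.1098 False [ 0.83 -0.65 -1.31] 46.7833 -0.1095
-0.107 False [ 0.92 -0.2  -1.62] 47.1333 -0.1067
-0.1042 False [ 0.86 -0.55 -1.42] 47.4833 -0.104
-0.1014 False [ 1.01 -0.24 -0.61] 47.8333 -0.1012
-0.0986 False [ 1.54 -0.71 -0.96] 48.1833 -0.0984
-0.0958 False [ 0.89 -0.34 -1.34] 48.5333 -0.0955
-0.093 False [ 1.07 -0.32 -1.23] 48.8833 -0.0927
-0.0902 False [ 0.95 -0.67 -1.71] 49.2333 -0.0899
-0.0874 False [ 5.77 -1.06 -0.22] 49.5833 -0.0881
```

There's a sharp rise to 5.8 N at TCP y=-0.088, which puts the cap at about 117 mm. I'll check that it persists, press to about 7 N, hold, and then back off.

```bash
python3 - <<'E'
from h import *; from rig import env,cams
f0=np.load('f0.npy'); z=.018
def res(n=3):
    v=[]
    for _ in range(n):
        env.sleep(.04); v.append((env.get_state()['force']-f0))
    v=np.mean(v,0); return np.array([-v[:2]@CY+.3,v[:2]@CX,v[2]])
r=res(8); print('hold',r.round(2))
y=-.0874
for k in range(6):
    if r[0]>7.0: break
    y+=.0005
    hit=env.move_straight([*fromcub(-.001,y),z],velocity=.02,max_force=5)
    r=res(6); s=env.get_state(); print(round(y,4),hit,r.round(2),s['time_s'],tocub(s['ee_pos']).round(4)[1])
for _ in range(4): print('h',res(7).round(2),env.get_state()['time_s'])
E
```

```text
hold [ 5.07 -1.35 -0.31]
-0.0869 False [ 6.65 -1.    0.02] 50.4167 -0.0881
-0.0864 False [ 8.06 -0.96  0.2 ] 50.9167 -0.0881
h [ 7.98 -1.26  0.34] 51.2083
h [ 8.48 -1.39  0.3 ] 51.5
h [ 8.32 -1.27  0.52] 51.7917
h [ 8.48 -1.25  0.25] 52.0833
```

```bash
python3 - <<'E'
from h import *; from rig import env,cams
cv2.imwrite("pics/w12.png",cams.get_image('wrist'))
a=cams.get_image('scene'); cv2.imwrite("pics/s12.png",cv2.resize(a[130:350,230:480],None,fx=3,fy=2.7,interpolation=cv2.INTER_CUBIC))
E
```

```text
(no output)
```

View pics/w12.png

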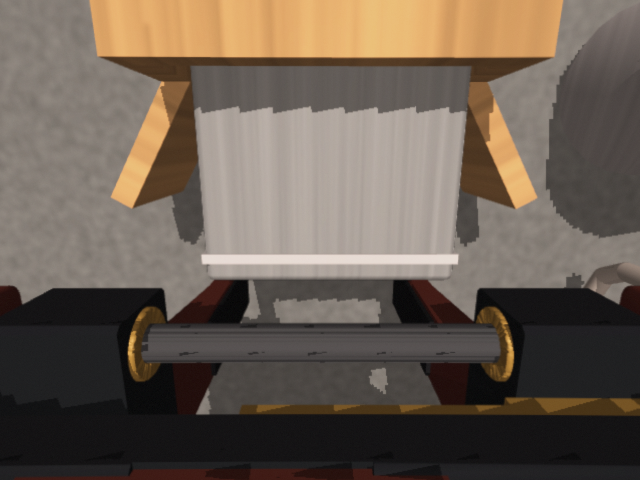

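View pics/s12.png

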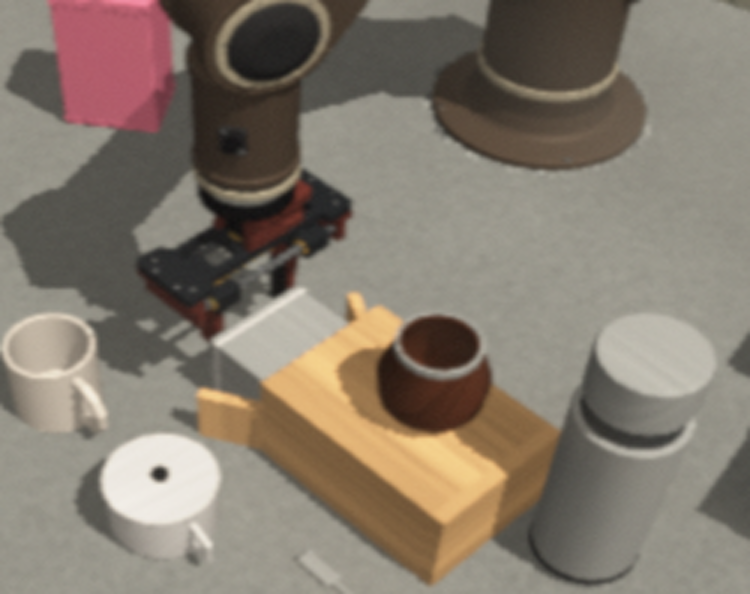

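Nothing blocks it and the tin is square. But the TCP hasn't advanced since first contact, so static friction may be carrying part of the 8 N. I'll press on a little until it actually yields, staying well below 20 N.

```bash
python3 - <<'E'
from h import *; from rig import env,cams
f0=np.load('f0.npy'); z=.018
def res(n=3):
    v=[]
    for _ in range(n):
        env.sleep(.04); v.append((env.get_state()['force']-f0))
    v=np.mean(v,0); return np.array([-v[:2]@CY+.3,v[:2]@CX,v[2]])
y=-.0864
for k in range(7):
    y+=.0006
    hit=env.move_straight([*fromcub(-.001,y),z],velocity=.03,max_force=5)
    r=res(4); s=env.get_state(); p=tocub(s['ee_pos'])[1]; print(round(y,4),hit,r.round(2),s['time_s'],round(p,5))
    if r[0]>11.5 or (p>-.0874) : break
for _ in range(4): print('h',res(7).round(2),env.get_state()['time_s'],tocub(env.get_state()['ee_pos'])[1].round(5))
E
```

```text
-0.0858 False [ 9.57 -1.48  0.19] 52.6 -0.08805
-0.0852 False [11.64 -2.29  1.11] 53.0167 -0.08785
h [11.48 -1.63  0.92] 53.3083 -0.08784
h [10.83 -1.81  1.01] 53.6 -0.08785
h [11.18 -1.72  1.13] 53.8917 -0.08785
h [11.   -1.49  1.2 ] 54.1833 -0.08783
```

It held 11 N for over a second and started to yield only at the end, so sliding may need up to about 5 N. Two more small steps will make the stop load unambiguous, then I back off.

```bash
python3 - <<'E'
from h import *; from rig import env,cams
f0=np.load('f0.npy'); z=.018
def res(n=3):
    v=[]
    for _ in range(n):
        env.sleep(.04); v.append((env.get_state()['force']-f0))
    v=np.mean(v,0); return np.array([-v[:2]@CY+.3,v[:2]@CX,v[2]])
y=-.0852
for k in range(2):
    y+=.0006
    hit=env.move_straight([*fromcub(-.001,y),z],velocity=.03,max_force=4)
    r=res(4); s=env.get_state(); p=tocub(s['ee_pos'])[1]; print(round(y,4),hit,r.round(2),s['time_s'],round(p,5))
    if r[0]>12.8 or hit: break
for _ in range(4): print('h',res(7).round(2),env.get_state()['time_s'],tocub(env.get_state()['ee_pos'])[1].round(5))
for k in range(6):
    y-=.0012
    env.move_straight([*fromcub(-.001,y),z],velocity=.03)
    r=res(2); s=env.get_state(); print('back',round(y,4),r.round(2),s['time_s'],tocub(s['ee_pos'])[1].round(5))
    if r[0]<1: break
env.move_straight([*fromcub(-.001,-.15),z],velocity=.15)
s=env.get_state(); print(s['time_s'],(s['force']-f0).round(2))
cv2.imwrite("pics/w13.png",cams.get_image('wrist'))
E
```

```text
-0.0846 False [12.07 -2.11  1.09] 54.6 -0.08763
-0.084 False [13.48 -2.18  1.91] 55.0167 -0.08743
h [13.46 -2.61  1.71] 55.3083 -0.08744
h [13.17 -2.2   1.75] 55.6 -0.08743
h [13.36 -1.82  1.95] 55.8917 -0.08743
h [13.35 -2.51  1.54] 56.1833 -0.08745
back -0.0852 [ 9.6  -3.13  0.97] 56.5167 -0.08742
back -0.0864 [ 6.22 -1.31  0.81] 56.85 -0.08764
back -0.0876 [ 5.47 -1.44  0.55] 57.1833 -0.08812
back -0.0888 [ 2.39 -0.98 -0.97] 57.5167 -0.0886
back -0.09 [ 0.13 -0.85 -2.07] 57.85 -0.08949
58.4 [-1.31 -0.28 -1.13]
```

View pics/w13.png

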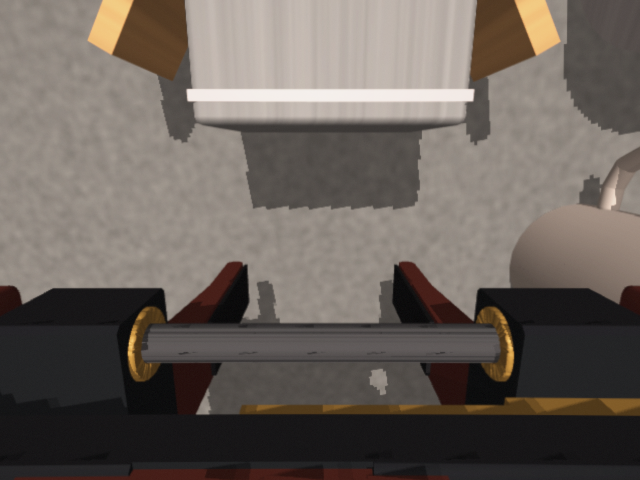

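The tin yielded under load and followed back like a spring, and the fingers are now free with the tin square. I'll clear upwards, take a last look, and hand in.

```bash
python3 - <<'E'
from h import *; from rig import env,cams
env.move_straight([*fromcub(-.001,-.17),.25],velocity=.3)
w=cams.get_image('wrist'); t=cams.get_image('scene')
print(env.get_state()['time_s'])
cv2.imwrite("pics/w14.png",w); cv2.imwrite("pics/s14.png",t)
E
```

```text
59.475
```

View pics/w14.png

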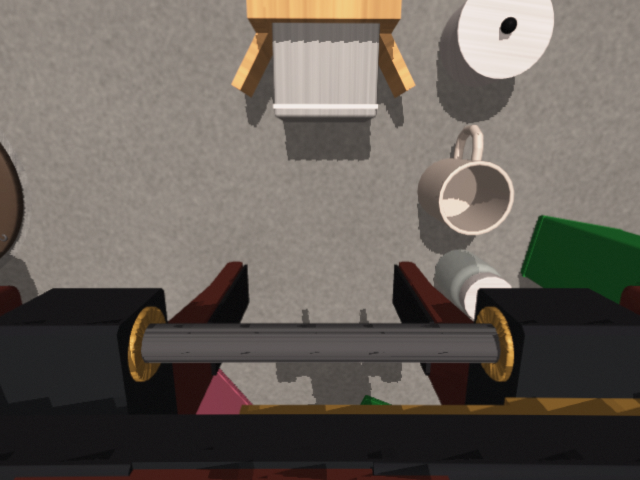

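View pics/s14.png

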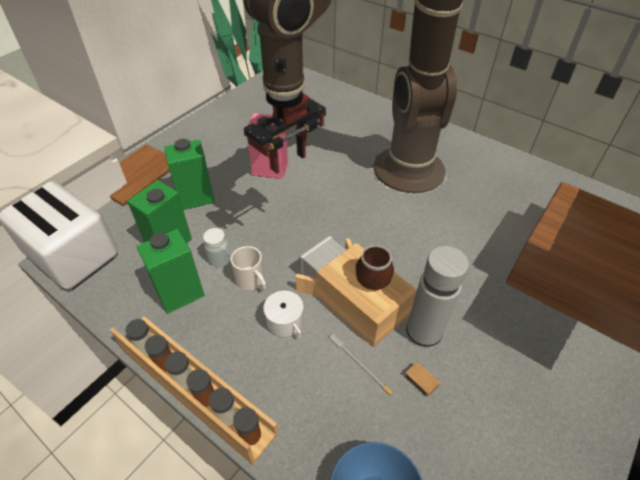

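The tin lies square in the cubby (w14, base edge 273–378,107), and every bystander is where it was. I'm handing in.

```bash
python3 - <<'E'
from rig import env
env.finish_job(); print(env.get_state()['time_s'])
E
```

```text
the job is handed in; nothing more can be done
the job is handed in; nothing more can be done
```

I toppled the steel-grey tin towards the cubby, straightened it with a two-finger push, slid it in cap end first, pressed it on the stop and let go. I handed the job in at about 59.5 s, and no verdict was reported.

- **Pressing the stop:** I met it with the cap about 117 mm behind the mouth. I held about 11 N total for over 1 s, then 13.3 N for over 1 s. The highest force I read was 13.5 N.
- **Is it the stop?** When I backed off, the tin followed like a spring. It gave less per newton than the stated 4 N/mm, probably because friction held it between steps.
- **Load on the stop:** I didn't measure the sliding force while the tin was moving. With the stated 2 to 6 N, the final press put about 7 to 11 N on the stop, so it may have gone past the 6 to 8 N asked for.
- **Final pictures:** the tin lies flat and square in the cubby. The gripper is clear, and the bystanders look unmoved.
- **What went wrong:** my first toppling push passed over the tin. The real fingertips end about 34 mm short of the reported TCP; I found this by touching the counter and corrected for it. A steady 2 to 3 N around 80 to 90 mm in briefly looked like the stop, but it didn't grow, so I slid on.

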